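# Brace the square tin and twist off its tight cap

### The job

Keeping it upright, stand the square blue tin fully down in the square recess of the wooden bracing block, so that it cannot turn, and let go of it. Then grip the tight black cap, twist it anticlockwise (seen from above) only until it comes free, about a sixth of a turn, and raise it straight up off the neck, leaving the tin upright and fully down in the block and the things lying around undisturbed. Finish while still holding the cap level, centred over the tin and 2 to 4 cm clear above its mouth: do not put the cap down or let it go.

Things in the scene. Friction and masses are not known exactly. Their poses are not given: they have to be found in the camera images.
- brace_block: light plywood block screwed to the saw table (fixed), 116 x 116 x 18 mm, origin at the centre of its underside on the table, x and y along its sides. In its top is a centred square recess, 65 x 65 mm, 12 mm deep, edges chamfered, sides parallel to the block's. It takes the tin any of four ways round with 2.5 mm play each side
- recess_floor (a point): centre of the recess floor of the block, 6 mm above the table; axes as the block's
- tin: blue square tin with a white band, 0.3 to 0.6 kg, loose, upright on the table; body 60 x 60 mm, 50 mm tall (flat shoulder), 78 mm with its cap on. Origin at the centre of its underside, z up, x and y square to its flat sides. Dots on the shoulder: red at +x (cap closed), white 60 degrees anticlockwise of it (cap open). Unless braced it turns along with the cap
- tin_grip (a point): point on the tin's axis 40 mm above its underside, a good height to grip the 60 mm wide body from above: the fingertips must be at least 13 mm above the underside to clear the block's walls
- tin_mouth (a point): point on the tin's axis 77 mm above its underside: top of the white sprung seal disc with the cap off. The neck is round, 30 mm across and 71 mm high, with three lugs. The disc presses the closed cap up against the lugs with about 20 N, so the cap is tight: about 0.15 to 0.5 N m to turn it
- cap: black twelve-sided twist cap, 50 mm across flats, 25 mm tall, 60 g; origin at the centre of its open lower edge, z up, x toward the white line on its top and side; flats at +x and every 30 degrees. Closed, its origin is 53 mm above the tin's underside (3 mm above the shoulder) and its x within 7 degrees of the tin's x
- cap_grip (a point): point on the cap's axis 23 mm above its lower edge, good TCP height to grip the cap (tips clear the shoulder). Turned anticlockwise from above, the cap is free of the lugs once its x is 42 degrees past the tin's x and meets a stop at 60 degrees; free, it may pop up 3 mm and lifts straight off. Clockwise it meets a stop at -11 degrees
- wrench: flat dark steel wrench, 48 x 231 x 6 mm, bystander, lying behind the work; origin at its underside centre
- sander: wooden sanding block, 37 x 87 x 24 mm, bystander; origin at its underside centre
- wax: round green wax tin, 71 mm across and 36 mm tall, bystander; origin at its underside centre
- wedge: wooden wedge, 26 x 100 x 20 mm, bystander; origin at its underside centre
There are look-alikes about, which are no part of the job. What is shaped like the tin but orange or purple is not meant.

How it is judged:
By the outcome, as a careful person would: the job done as asked, in the order asked, and still so for the second after the job is handed in, while the arm keeps its last pose, push and grip.
It also fails if it takes over 45 s, if anything falls off the work surface, if the arm or the gripper's body presses on something with over 40 N, if the wrist force passes 120 N, or if a joint passes its speed limit or range.

### The arm

A 7-joint arm with a two-finger parallel gripper is mounted at the origin on a cart in front of the work surface, level with it; the furniture and walls round the work are solid. World frame = base frame: x ahead of the robot, y to its left, z up, the work surface at z = 0. Lengths are in mm, angles in rad, forces in N, time in s.
With the tool pointing down it reaches from about 400 to 750 mm from the base axis. Payload 19.5 kg.
Tool frame: the origin (TCP) lies between the finger pads, 19 mm behind the fingertips; this is the grasp point; z points along the fingers, y is the line along which they close (so a half turn about z gives the same grasp; the last joint's range is limited). The gripper opens to 85 mm and grips with 20 to 120 N. Pads are 22 mm wide; open, the fingers measure 114 mm over their backs; the gripper's body (76 mm by 85 mm) begins 54 mm behind the grasp point. The pads swing forward as they close: fully open they stand 13 mm farther back than shut.
Start: joints at [-1.241, 0.707, -0.028, 1.485, 0.022, 0.951, -0.075], TCP at [208.88, 535.692, 249.968] pointing down, gripper open.
Joint ranges: [-2.71, 2.71], [-0.32, 2.16], [-1.57, 1.52], [0, 2.45], [-1.46, 4.6], [0, 2.02], [-2.83, 2.83]. Speed limits (rad/s): [1.89, 1.89, 2.57, 2.57, 3.01, 3.01, 3.01].

### API

Orientations are given as a unit quaternion [w, x, y, z].
In Python, from rig import goto, move_straight, set_joints, gripper_to, sleep, ik, observe, camera, camera_params, Unreachable, hand_in gives the robot as it stands. Calls block until the motion is done:
- goto(position, orientation): joint-space move of the TCP to a pose.
- move_straight(position, rot=None, feed=150, until_force=None): straight line of the TCP; rot=None keeps the orientation; feed is the mean speed in mm/s. With until_force (N) it stops when the force on the tool has changed by that much, and returns True; else False.
- set_joints(angles): joint-space move.
- gripper_to(opening, strength=None): opening from 0.0 (shut) to 1.0 (fully open); strength is the grip in N (None keeps the last); returns when the fingers have stopped.
- sleep(seconds).
- ik(position, orientation): joint angles nearest the present ones, or None.
- observe(): the state.
- camera(name): name is "scene" or "side" or "wrist"; returns (picture, depth): 420x560x3 uint8, red, green, blue; 420x560 float32, mm along the optical axis (not along the pixel's ray), 0 where there is no reading.
- camera_params(name): a dict with "vfov" (degrees; the focal length in pixels is half the picture's height over the tangent of half this angle, whatever the lens; pixels are square), "cx", "cy" (the principal point, pixels), "dist" ([k1, k2, p1, p2, k3] as OpenCV has them; the pictures are not rectified), "world_to_cam" (4x4, takes a point from world to camera coordinates); the wrist camera has in their place "hand_eye" (4x4, takes a point from camera to tool coordinates, whose origin is the TCP and whose axes are the flange's). Camera axes: x right, y down, z forward; pixel columns grow to the right and rows downward; lengths in mm; the calibration is good to about 2 mm. A picture is of the moment at which its call begins: read the wrist's pose just before it. camera_params takes no time and is no camera call.
A pose or a line that the arm cannot do raises Unreachable and nothing moves.
- hand_in(): hands the job in; it is judged then, once.
The state is a dict: "t": time; "joint_pos": joint angles; "qd": joint speeds; "tau": joint torques, N m; "ee_pos": TCP position; "tcp_rot": TCP orientation; "ft_force": force on the tool from outside, world axes, zero at the start; "moment": the same for the moment, N m; "grip_width": opening from 0.0 (shut) to 1.0 (fully open); "grip_force": force on a finger pad.
Only numpy, scipy, OpenCV 4.12 (cv2) and the standard library are available. Lean on these libraries where they do the work, as an engineer would, in place of code of your own. Each camera call takes 0.05 s, during which the arm holds its last target. There are 200 camera calls.

## Working session

There is one attempt and no reset: what is moved stays moved. The work goes in short steps, each a Python script; the robot and the scene stay as the last script left them, time stands still between calls to the robot, and variables do not carry over. Pictures are saved under pics/ and viewed, at most 10 in all, crops included, and the job is handed in when it is done.

```bash
mkdir -p pics; ls; python3 - <<'E'
from rig import *
import cv2,numpy as np
for n in ["scene","side"]:
    p,d=camera(n); cv2.imwrite(f"pics/{n}0.png",p[:,:,::-1]); np.savez(f"{n}0.npz",p=p,d=d)
    print(n,camera_params(n))
s=observe();print(s)
print(camera_params("wrist"))
E
```

```text
pics
scene {'vfov': 51.34710927494123, 'cx': 281.33460040449404, 'cy': 209.27116173994486, 'dist': array([-0.02904625,  0.        ,  0.        ,  0.        ,  0.        ]), 'world_to_cam': array([[ 9.02038109e-01, -4.31355178e-01,  1.61232860e-02,
        -5.27032942e+02],
       [-2.43226058e-01, -5.38775951e-01, -8.06573964e-01,
         1.84884514e+02],
       [ 3.56606694e-01,  7.23638850e-01, -5.90913260e-01,
         9.66000072e+02],
       [ 0.00000000e+00,  0.00000000e+00,  0.00000000e+00,
         1.00000000e+00]])}
side {'vfov': 42.13150209077373, 'cx': 284.8401860129896, 'cy': 211.79550531459623, 'dist': array([-0.00042994,  0.        ,  0.        ,  0.        ,  0.        ]), 'world_to_cam': array([[ 9.65581388e-01, -2.59762304e-01, -1.32713121e-02,
        -5.54812832e+02],
       [-1.60588075e-01, -5.55242089e-01, -8.16037801e-01,
         1.59034457e+02],
       [ 2.04607069e-01,  7.90082127e-01, -5.77846156e-01,
         1.52169568e+03],
       [ 0.00000000e+00,  0.00000000e+00,  0.00000000e+00,
         1.00000000e+00]])}
{'t': 0.1, 'joint_pos': array([-1.24070674,  
[... 501 characters left out ...]
.59427852e-04]), 'ft_force': array([ 0.19943774,  0.03264564, -0.19060412]), 'moment': array([ 0.01969725, -0.01835487,  0.01430826]), 'grip_force': 0.0, 'grip_width': 0.9993693686927724}
{'vfov': 68.06423015859743, 'cx': 271.340519197743, 'cy': 209.2287793501792, 'dist': array([-0.06502558,  0.        ,  0.        ,  0.        ,  0.        ]), 'hand_eye': array([[-4.70337882e-04, -9.45179290e-01, -3.26551509e-01,
         8.44322105e+01],
       [ 9.99999854e-01, -5.30931809e-04,  9.64256364e-05,
         1.27170876e-01],
       [-2.64516098e-04, -3.26551416e-01,  9.45179402e-01,
        -1.24060090e+02],
       [ 0.00000000e+00,  0.00000000e+00,  0.00000000e+00,
         1.00000000e+00]])}
```

View pics/scene0.png

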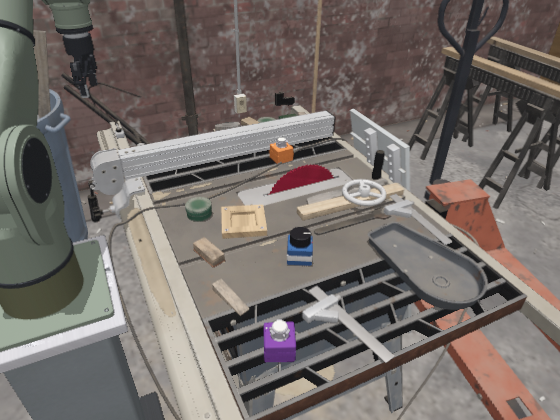

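View pics/side0.png

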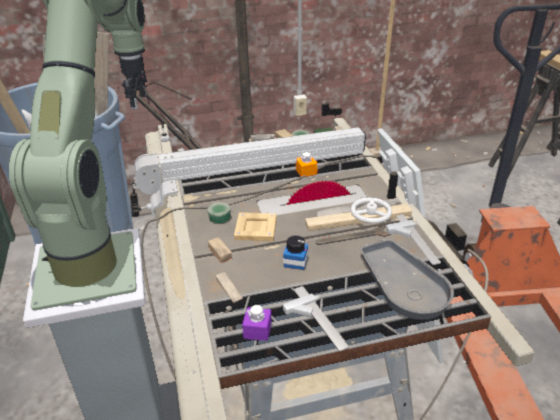

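Scene picture: the wanted tin is blue with a white band and black cap, at scene (300,247) and side (296,252). Look-alikes are the orange tin with a white cap at (282,151) and the purple tin with a white cap at (280,340). I choose the blue one. The brace block is at (244,220), wax (199,208), sander (209,251), wedge (230,297). The blade behind the tin is an obstacle at (303,180).

```bash
cat > h.py <<'E'
import cv2,numpy as np
from rig import *
from scipy.spatial.transform import Rotation as R
def Rq(q): return R.from_quat(np.roll(q,-1)).as_matrix()
def quat(phi):  # tool down, tool y axis (closing line) at world angle phi
    y=np.array([np.cos(phi),np.sin(phi),0]);z=np.array([0,0,-1.]);x=np.cross(y,z)
    return np.roll(R.from_matrix(np.c_[x,y,z]).as_quat(),1)
def campose(n):
    """returns K,dist,cam-to-world 4x4 (wrist: from the present pose)"""
    p=camera_params(n);f=210/np.tan(np.radians(p['vfov']/2))
    K=np.array([[f,0,p['cx']],[0,f,p['cy']],[0,0,1.]])
    if n=='wrist':
        s=observe();T=np.eye(4);T[:3,:3]=Rq(s['tcp_rot']);T[:3,3]=s['ee_pos'];M=T@p['hand_eye']
    else: M=np.linalg.inv(p['world_to_cam'])
    return K,p['dist'],M
def cast(cp,uv,z):
    K,D,M=cp
    n=cv2.undistortPoints(np.array(uv,float).reshape(-1,1,2),K,D)[:,0]
    d=np.c_[n,np.ones(len(n))]@M[:3,:3].T;o=M[:3,3]
    return o+d*((z-o[2])/d[:,2])[:,None]
def shot(n,name):
    cp=campose(n);p,d=camera(n);np.savez(name+'.npz',p=p,d=d,K=cp[0],D=cp[1],M=cp[2]);cv2.imwrite(f'pics/{name}.png',p[:,:,::-1]);return cp,p,d
def load(name):
    a=np.load(name+'.npz');return (a['K'],a['D'],a['M']),a['p'],a['d']
def cloud(cp,d):
    """world xyz per pixel from depth"""
    K,D,M=cp;v,u=np.mgrid[:420,:560]
    n=cv2.undistortPoints(np.stack([u.ravel(),v.ravel()],1).astype(float).reshape(-1,1,2),K,D)[:,0]
    P=np.c_[n,np.ones(len(n))]*d.ravel()[:,None]
    return (P@M[:3,:3].T+M[:3,3]).reshape(420,560,3)
E
python3 - <<'E'
from h import *
for n,cap,blk,oth in [("scene",(300,237),(244,220),[(199,208),(209,251),(230,297),(282,141),(303,168),(280,340)]),("side",(297,244),(256,225),[(219,212),(219,248),(229,287),(307,157),(320,185),(257,322)])]:
    cp=campose(n);print(n,cast(cp,[cap],78).round(),cast(cp,[blk],18).round(),cast(cp,oth,20).round().tolist())
    a=np.load(n+'0.npz');C=cloud(cp,a['d']);print(C[cap[1],cap[0]].round(),C[blk[1],blk[0]].round())
p=observe()['ee_pos']
for phi in np.radians([-90,0,90]):
    for q in [(600,0,300)]: j=ik(q,quat(phi));print(phi,j)
E
```

```text
scene [[ 561. -146.   78.]] [[493.  41.  18.]] [[400.0, 139.0, 20.0], [370.0, -41.0, 20.0], [365.0, -202.0, 20.0], [780.0, 404.0, 20.0], [761.0, 212.0, 20.0], [415.0, -348.0, 20.0]]
[ 561. -147.   79.] [499.  56.   6.]
side [[ 569. -150.   78.]] [[497.  44.  18.]] [[400.0, 140.0, 20.0], [370.0, -36.0, 20.0], [369.0, -204.0, 20.0], [764.0, 394.0, 20.0], [751.0, 201.0, 20.0], [412.0, -344.0, 20.0]]
[ 570. -149.   77.] [499.  56.   9.]
-1.5707963267948966 [-0.35616384  0.79031823  0.70904958  1.31270793 -0.51476381  1.22189483
 -1.19287189]
0.0 [-0.1659129   0.71294622  0.24470746  1.3055521  -0.1749806   1.14385256
  0.09385522]
1.5707963267948966 [ 0.04036134  0.70311967 -0.2009027   1.29746504  0.14153814  1.15474035
  1.3995145 ]
```

```bash
python3 - <<'E'
import cv2
a=cv2.imread('pics/scene0.png')[190:310,200:360];cv2.imwrite('pics/crop0.png',cv2.resize(a,None,fx=4,fy=4,interpolation=cv2.INTER_CUBIC))
E
```

```text
(no output)
```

View pics/crop0.png

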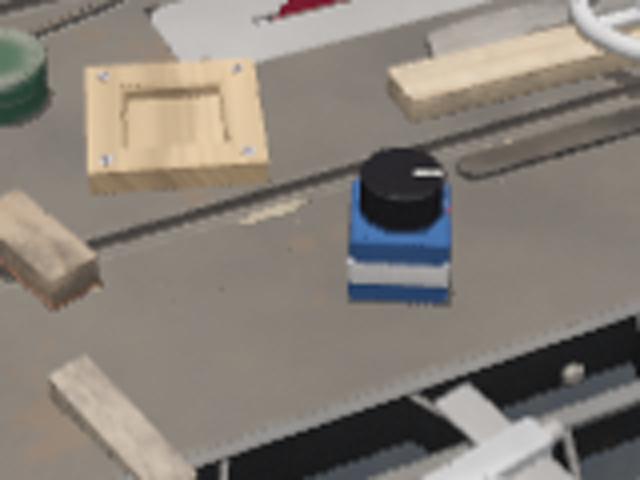

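Crop: it confirms the blue tin with a white band and black cap; the cap's white line points right, at scene (307,233), with the red dot just beyond it. Both views put the tin near (565,-148) and the block near (495,43). These fit the reach and the heights (78, 6). Next I take wrist views with the same tool orientation above both, so that calibration bias cancels.

```bash
python3 - <<'E'
from h import *
goto((495,43,230),quat(0)); shot('wrist','wb')
goto((565,-148,240),quat(0)); shot('wrist','wt')
print(observe()['t'],observe()['joint_pos'].round(2))
a=cv2.hconcat([cv2.imread('pics/wb.png'),cv2.imread('pics/wt.png')]);cv2.imwrite('pics/w2.png',cv2.resize(a,(800,300),interpolation=cv2.INTER_AREA))
E
```

```text
3.075 [ 0.12  0.74  0.16  1.47 -0.13  0.94  0.32]
```

View pics/w2.png

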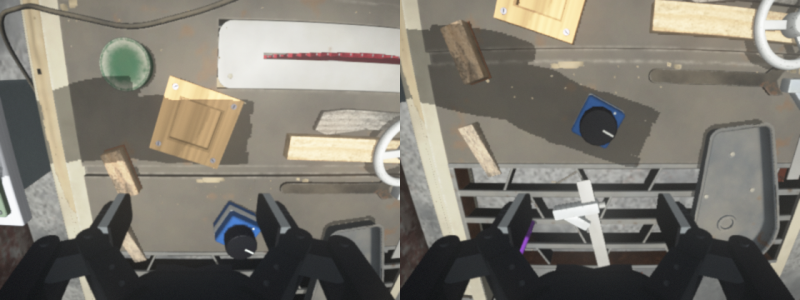

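Wrist views, in pixels of the combined 800x300 picture: left, the block at (198,120), rotated about 20 degrees, with wax at (126,63). Right, the blue tin at (600,123), also rotated, with the cap line pointing to (612,132). Now I measure.

```bash
cat > meas.py <<'E'
from h import *
def rect(P,lab):
    (c,s,a)=cv2.minAreaRect(P[:,:2].astype(np.float32)*1.0);print(lab,len(P),'c',np.round(c,1),'size',np.round(s,1),'ang mod90',round(a%90,2));return c,s,a
def maskrect(mask,cp,z,lab):
    m=cv2.morphologyEx(mask.astype(np.uint8),cv2.MORPH_OPEN,np.ones((3,3)))
    cs=max(cv2.findContours(m,cv2.RETR_EXTERNAL,cv2.CHAIN_APPROX_NONE)[0],key=cv2.contourArea)
    return rect(cast(cp,cs[:,0],z),lab)
E
python3 - <<'E'
from meas import *
cp,p,d=load('wb');C=cloud(cp,d);z=C[...,2];near=np.hypot(C[...,0]-495,C[...,1]-43)<95
hist=np.histogram(z[near],np.arange(-8,30,2));print(hist[0])
maskrect(near&(z>14)&(z<23),cp,18,'block top')
inn=near&(np.hypot(C[...,0]-495,C[...,1]-43)<48)&(z<12)
maskrect(inn,cp,6,'floor (partly hidden)')
cp,p,d=load('wt');C=cloud(cp,d);z=C[...,2];near=np.hypot(C[...,0]-565,C[...,1]+148)<60
hsv=cv2.cvtColor(p,cv2.COLOR_RGB2HSV)
print(np.histogram(z[near],np.arange(-6,86,4))[0])
maskrect(near&(z>46)&(z<90),cp,50,'shoulder+cap(biased)')
b=near&(abs(z-50)<3)
rect(C[b],'shoulder cloud')
cap=near&(z>73)&(z<84);m=cap.astype(np.uint8)
cs=max(cv2.findContours(m,0,1)[0],key=cv2.contourArea);Q=cast(cp,cs[:,0],78)
c,r=cv2.minEnclosingCircle(Q[:,:2].astype(np.float32));print('cap',c,r,np.median(z[cap]))
w=cap&(hsv[...,2]>150)&(hsv[...,1]<60);v,u=np.nonzero(w);L=cast(cp,np.c_[u,v],78)[:,:2]
mu=L.mean(0);print('line n',len(L),mu,np.degrees(np.arctan2(*(mu-c)[::-1])))
for nm,mm in [('red',(hsv[...,1]>120)&((hsv[...,0]<8)|(hsv[...,0]>172))),('white',(hsv[...,2]>170)&(hsv[...,1]<70))]:
    s=near&mm&(z>40)&(z<60);v,u=np.nonzero(s)
    if len(v): X=cast(cp,np.c_[u,v],50)[:,:2];print(nm,len(v),X.mean(0),X.std(0),np.degrees(np.arctan2(*(X.mean(0)-c)[::-1])),u.mean(),v.mean())
E
python3 -c "
import cv2
a=cv2.imread('pics/wt.png')[115:235,200:360];cv2.imwrite('pics/c2.png',cv2.resize(a,None,fx=4,fy=4,interpolation=2))"
```

```text
[  44   31   91 3486 4472  114 1223 1953   78   56   54  237 3180 4105
   57    0    0    0]
block top 396 c [496.5  52.3] size [116.8 116.6] ang mod90 71.5
floor (partly hidden) 209 c [496.4  50.4] size [66.2 66.3] ang mod90 71.55
[   5 4102   36   17    9    7   18   19   23   53   18   27   34  620
  395   25   22   28   23   33  806 1392]
shoulder+cap(biased) 198 c [ 570.4 -132.3] size [63.1 60.8] ang mod90 61.8
shoulder cloud 972 c [ 570.6 -131. ] size [59.7 59.6] ang mod90 61.78
cap (570.3612060546875, -130.58084106445312) 25.660423278808594 78.23844031325663
line n 42 [ 583.40265528 -138.79117367] -32.19274427283422
white 7 [ 594.16939742 -116.34076175] [0.70984587 0.76899512] 30.884352961918882 300.2857142857143 158.0
```

View pics/c2.png

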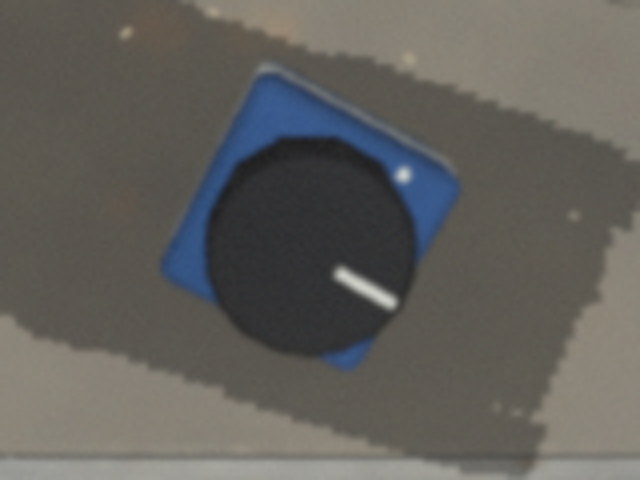

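Close crop: the tin top is square, rotated about -28 degrees. The white dot at crop (402,175) lies 60 degrees anticlockwise of tin x, and the cap line points to (395,303). Sizes match (60, 116, 65). The y values differ from my eyeballed scene estimates by about 10 mm, so I run the same measurement in the fixed cameras.

```bash
python3 - <<'E'
from meas import *
for n in ['scene','side']:
    cp=campose(n);a=np.load(n+'0.npz');p,d=a['p'],a['d'];C=cloud(cp,d);z=C[...,2]
    near=np.hypot(C[...,0]-496,C[...,1]-48)<95
    print(n,np.histogram(z[near],np.arange(-10,30,4))[0])
    maskrect(near&(z>14)&(z<26),cp,18,'block top')
    near=np.hypot(C[...,0]-568,C[...,1]+138)<60
    cap=near&(z>74)&(z<90)
    cs=max(cv2.findContours(cap.astype(np.uint8),0,1)[0],key=cv2.contourArea);Q=cast(cp,cs[:,0],78)
    print('cap',cv2.minEnclosingCircle(Q[:,:2].astype(np.float32)),np.median(z[cap]))
cp,p,d=load('wt');C=cloud(cp,d);z=C[...,2];
b=(z>14)&(z<23)&(np.hypot(C[...,0]-496,C[...,1]-50)<90);v,u=np.nonzero(b);print(v.min(),len(v)); P=C[b]
# lowest corner (in y) of block in wt vs wb
cp2,p2,d2=load('wb');C2=cloud(cp2,d2);z2=C2[...,2];b2=(z2>14)&(z2<23)&(np.hypot(C2[...,0]-496,C2[...,1]-50)<90)
print(P[P[:,1].argmin()],C2[b2][C2[b2][:,1].argmin()])
# cap seen in both wrist views
b=(z2>73)&(z2<84)&(np.hypot(C2[...,0]-568,C2[...,1]+138)<50);print(len(C2[b]),cv2.minEnclosingCircle(C2[b][:,:2].astype(np.float32)))
E
```

```text
scene [ 66 173 792 277 165  96 572 255   0]
block top 139 c [494.4  47.8] size [120.  114.9] ang mod90 71.51
cap ((566.3782958984375, -136.20657348632812), 27.10158348083496) 77.3979381573825
side [ 66 163 450 284 170 102 310 295  20]
block top 215 c [494.3  51.2] size [119.4 116.4] ang mod90 70.89
cap ((567.8787231445312, -135.32672119140625), 27.53180503845215) 77.82748691686731
0 4017
[531.69883183 -20.6464875   18.06870973] [532.32498155 -21.21931052  17.38117472]
1310 ((569.9970703125, -130.38772583007812), 26.13069725036621)
```

Both wrist views agree within 1 mm: tin (570.4,-130.7) at -28.2 degrees, block (496.5,52.3) at -18.5 degrees (mod 90). The fixed cameras agree roughly. Next I grip the tin, lift it, and measure the held tin to cancel hand-eye bias.

```bash
cat >> meas.py <<'E'
def tinlook(name,c0,z0,rad=60):
    """tin with underside at z0, near c0: shoulder rect, cap circle and line"""
    cp,p,d=shot('wrist',name);C=cloud(cp,d);z=C[...,2]-z0;near=np.hypot(C[...,0]-c0[0],C[...,1]-c0[1])<rad
    hsv=cv2.cvtColor(p,cv2.COLOR_RGB2HSV)
    b=near&(abs(z-50)<3)&(hsv[...,1]>110)&(abs(hsv[...,0].astype(int)-108)<15)
    if b.sum()>20: rect(C[b],f'shoulder z{np.median(z[b]):.1f}')
    cap=near&(z>73)&(z<84)&(hsv[...,2]<255);cs=max(cv2.findContours(cap.astype(np.uint8),0,1)[0],key=cv2.contourArea)
    c,r=cv2.minEnclosingCircle(cast(cp,cs[:,0],z0+78)[:,:2].astype(np.float32));print('cap',c,r,'z',np.median(z[cap]))
    w=cap&(hsv[...,2]>130)&(hsv[...,1]<60);v,u=np.nonzero(w)
    if len(v): mu=cast(cp,np.c_[u,v],z0+78)[:,:2].mean(0);print('line',len(v),np.degrees(np.arctan2(*(mu-c)[::-1])))
E
python3 - <<'E'
from meas import *
th=np.radians(-28.2);q=quat(th);x,y=570.4,-130.7
goto((x,y,150),q)
print('hit',move_straight((x,y,40),feed=100,until_force=12),observe()['ee_pos'])
gripper_to(0.0,50);s=observe();print(s['grip_width'],s['grip_force'],s['ft_force'].round(1),s['t'])
move_straight((x,y,110),feed=100)
s=observe();print(s['ee_pos'],s['grip_width'],s['grip_force'],s['ft_force'].round(1),s['t'])
tinlook('held',(x,y),70)
E
```

```text
hit False [ 570.67202489 -130.77503271   40.55980964]
0.6923736982210958 54.50623691082001 [-1.1  0.6  8.8] 5.175
[ 570.12734415 -130.57493942  109.456595  ] 0.6878851192269043 54.85738277435303 [-0.6 -0.8 -5.1] 6.025
shoulder z48.6 3818 c [ 576.1 -119.7] size [35.2 59.2] ang mod90 60.2
cap (571.8924560546875, -127.14604949951172) 25.381000518798828 z 77.25889511749446
line 284 -46.76779735373041
```

View pics/held.png

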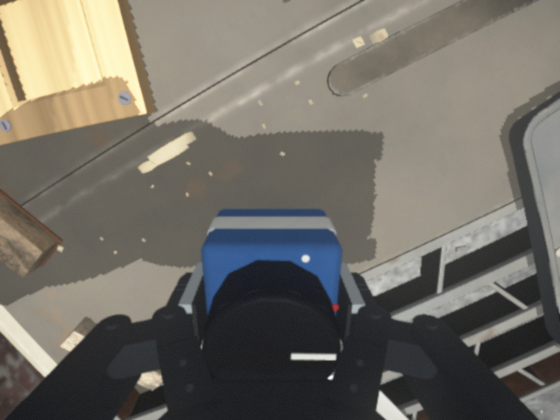

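Held view: the tin sits square between the pads. The far shoulder edge is at row 237 and the cap line is at (291-336,356). The cap is partly hidden by the gripper, so that circle fit is biased. The far shoulder edge lies 30.0 mm from the TCP and the side offset is 0.1 mm, so the tin is centred on the TCP. Now I place it in the recess with force-guarded descent.

```bash
python3 - <<'E'
from meas import *
q=quat(np.radians(-18.5));x,y=496.5,52.3
goto((x,y,115),q)
s=observe();print(s['ee_pos'].round(1),s['grip_force'])
move_straight((x,y,66),feed=100)
h=move_straight((x,y,46),feed=30,until_force=8)
s=observe();print('hit',h,s['ee_pos'].round(2),s['ft_force'].round(1),s['moment'].round(2),s['t'])
E
```

```text
[496.6  52.2 114.9] 54.944313168525696
hit True [496.34  52.29  46.64] [-1.5  0.1 10.1] [-0.04  0.08  0.06] 8.15
```

Contact came at exactly the seated height (46.6). Release, rise and look again.

```bash
python3 - <<'E'
from meas import *
gripper_to(1.0);x,y=496.5,52.3
move_straight((x,y,250),feed=250)
print(observe()['t'],observe()['ee_pos'].round(1),observe()['joint_pos'].round(2))
tinlook('seat',(x,y),6)
cp,p,d=load('seat');C=cloud(cp,d);z=C[...,2];n=np.hypot(C[...,0]-x,C[...,1]-y)<95
maskrect(n&(z>14),cp,18,'block');b=n&(abs(z-56)<4);P=C[b]
A=np.c_[P[:,:2]-[x,y],np.ones(len(P))];print('shoulder plane',np.linalg.lstsq(A,P[:,2],rcond=None)[0])
a=cv2.imread('pics/seat.png')[60:280,150:420];cv2.imwrite('pics/seatc.png',cv2.resize(a,None,fx=2.6,fy=2.6))
E
```

```text
9.5 [496.1  52.3 249. ] [-0.35  0.62  0.33  1.76 -0.26  0.81 -0.22]
shoulder z49.9 566 c [495.8  53.1] size [54.7 55.6] ang mod90 71.56
cap (495.9339294433594, 52.70954513549805) 25.716463088989258 z 78.26379467539005
line 49 -23.628508227856095
block 1502 c [ 412.5 -218.1] size [ 317.5 1002. ] ang mod90 71.62
shoulder plane [ 1.12707097e-03 -8.65822133e-04  5.55013264e+01]
```

View pics/seatc.png

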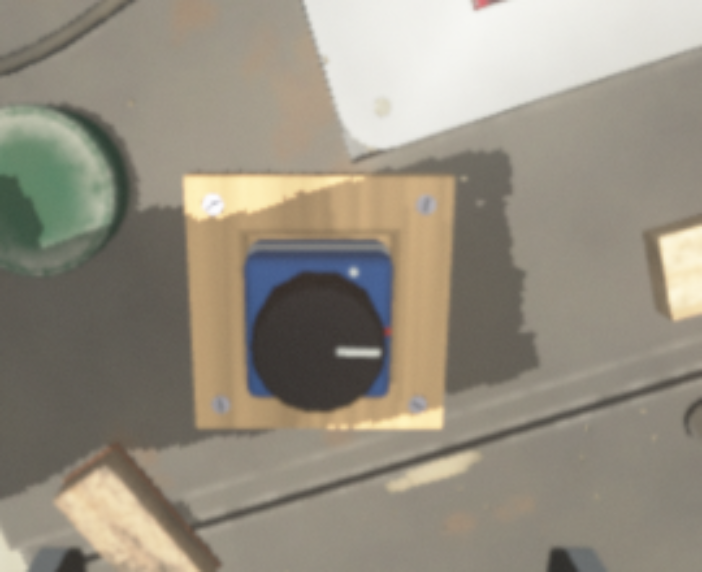

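Seated view: the tin is square in the block at crop (318,320), the white dot at (352,272), and the cap line points right at (358,352). The shoulder is at z 55.9 and level, so the tin is fully down. Cap x is about -5 degrees against the tin. Now grip the cap and twist in monitored steps.

```bash
python3 - <<'E'
from meas import *
x,y=495.9,52.6;phi=-23.6
goto((x,y,140),quat(np.radians(phi)))
print('hit',move_straight((x,y,82),feed=80,until_force=10),observe()['ee_pos'].round(2))
gripper_to(0.0,80);s=observe();print('grip',s['grip_width'],s['grip_force'],s['ft_force'].round(1),s['moment'].round(2),s['t'])
for k in range(1,3):
    f=phi+5*k
    move_straight((x,y,82),rot=quat(np.radians(f)),feed=20)
    s=observe();Rm=Rq(s['tcp_rot']);print(f,np.degrees(np.arctan2(Rm[1,1],Rm[0,1])).round(1),s['ee_pos'].round(1),s['grip_width'].round(3),s['ft_force'].round(1),s['moment'].round(2),round(s['t'],2))
E
```

```text
hit False [496.12  52.63  82.47]
grip 0.5576011455392665 79.9095885688439 [-1.3 -0.7 14.9] [-0.11  0.16  0.02] 11.3917Traceback (most recent call last):
  File "<stdin>", line 9, in <module>
AttributeError: 'float' object has no attribute 'round'
```

```bash
python3 - <<'E'
from meas import *
x,y=495.9,52.6;phi=-23.6
for k in range(2,12):
    f=phi+5*k
    move_straight((x,y,82),rot=quat(np.radians(f)),feed=20)
    s=observe();Rm=Rq(s['tcp_rot']);print(round(f,1),np.degrees(np.arctan2(Rm[1,1],Rm[0,1])).round(1),s['ee_pos'].round(1),round(s['grip_width'],3),s['ft_force'].round(1),s['moment'].round(2),round(s['t'],2))
    if abs(s['moment'][2])>1.5: break
E
```

```text
-13.6 -13.6 [496.4  52.6  82.7] 0.562 [-0.7  1.  14.9] [-0.    0.16  0.18] 11.89
-8.6 -8.6 [496.4  52.6  82.8] 0.563 [-1.  -0.3 14.8] [0.09 0.16 0.21] 12.14
-3.6 -3.5 [496.4  52.7  82.8] 0.564 [-1.5 -0.4 14.8] [0.12 0.23 0.1 ] 12.39
1.4 1.4 [496.4  52.7  82.8] 0.567 [-0.8  0.  15.7] [0.14 0.29 0.13] 12.64
6.4 6.4 [496.4  52.7  82.8] 0.558 [-1.5  0.3 16.5] [0.07 0.29 0.07] 12.89
11.4 11.4 [496.4  52.7  82.9] 0.562 [-1.6  0.8 18.2] [0.12 0.33 0.02] 13.14
16.4 16.4 [496.4  52.7  82.9] 0.563 [-1.   0.6 18.7] [0.15 0.3  0.09] 13.39
21.4 21.4 [496.5  52.7  82.9] 0.563 [-1.8  0.8 19. ] [0.17 0.27 0.09] 13.64
26.4 26.5 [496.5  52.7  82.9] 0.56 [-0.3  0.7 18.9] [0.11 0.35 0.1 ] 13.89
31.4 31.4 [496.5  52.7  82.9] 0.563 [-2.2  0.9 18.5] [0.14 0.21 0.06] 14.14
```

```bash
python3 - <<'E'
from h import *
cp,p,d=shot('wrist','tw');a=p[180:420,120:440,::-1];cv2.imwrite('pics/twc.png',cv2.resize(a,None,fx=2.4,fy=2.4))
E
```

```text
(no output)
```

View pics/twc.png

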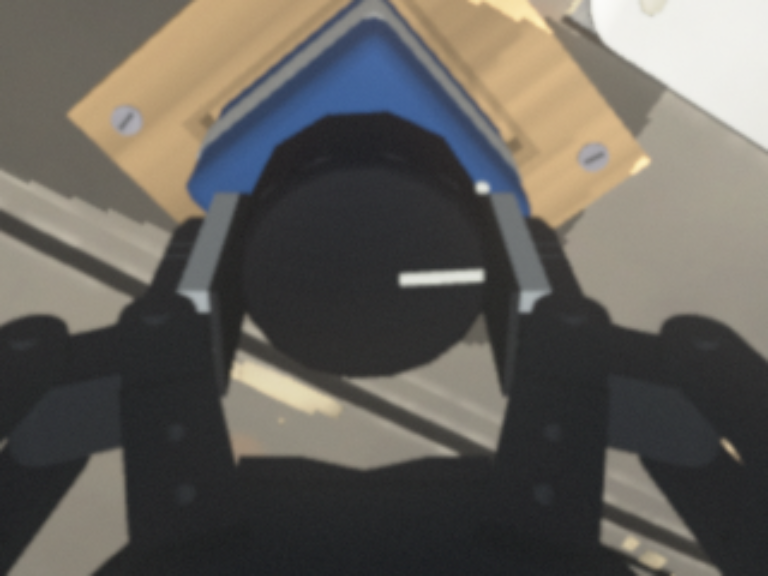

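The twist view shows the cap line at crop (400,280)-(484,276), still along the closing line, so there is no slip. The white dot at (482,187) is nearly in line with it. The tin may have turned slightly in its play, so I add 3 degrees, then lift in small steps watching for the tin's weight.

```bash
python3 - <<'E'
from meas import *
x,y=496.1,52.6;f=34.4;ok=True
move_straight((495.9,y,82),rot=quat(np.radians(f)),feed=20)
print(observe()['ft_force'].round(1),observe()['moment'].round(2))
for z in [83,84,85,87,89,91]:
    move_straight((x,y,z),feed=15);sleep(.1);s=observe()
    print(z,s['ee_pos'].round(1),round(s['grip_width'],3),s['ft_force'].round(1),s['moment'].round(2),round(s['t'],2))
    if s['ft_force'][2]<-3.5: ok=False;print('tin follows');break
cp,p,d=shot('wrist','l1');C=cloud(cp,d);hsv=cv2.cvtColor(p,cv2.COLOR_RGB2HSV)
b=(np.hypot(C[...,0]-x,C[...,1]-y)<50)&(hsv[...,1]>110)&(abs(hsv[...,0].astype(int)-108)<15)&(C[...,2]>50)
print('shoulder z',np.median(C[b][:,2]),b.sum())
E
```

```text
[-1.   0.3 17.9] [0.16 0.27 0.07]
83 [496.5  52.7  83.7] 0.563 [-1.8  0.7 15.1] [0.14 0.27 0.04] 14.79
84 [496.5  52.7  84.6] 0.559 [-0.4  0.3 11.6] [0.12 0.18 0.05] 15.14
85 [496.5  52.7  85.5] 0.569 [0.6 0.8 8.9] [ 0.13 -0.03  0.01] 15.49
87 [496.   52.6  86.9] 0.566 [-0.2  0.4 -0.2] [ 0.01 -0.    0.  ] 15.88
89 [496.1  52.6  89. ] 0.563 [ 0.3  0.1 -0.8] [-0.04  0.01 -0.04] 16.26
91 [496.1  52.6  91. ] 0.559 [-0.1  0.4 -0.9] [-0.05  0.03 -0.05] 16.64
shoulder z 55.80741289671752 3073
```

Free: only the cap's weight remains and the shoulder is still at 55.8. Raise to 30 mm clear and check.

```bash
python3 - <<'E'
from meas import *
x,y=496.1,52.6
move_straight((x,y,136.5),feed=60);sleep(.3);s=observe()
print(s['ee_pos'].round(1),s['ft_force'].round(1),s['moment'].round(2),s['grip_force'],s['t'])
cp,p,d=shot('wrist','fin');C=cloud(cp,d);hsv=cv2.cvtColor(p,cv2.COLOR_RGB2HSV);near=np.hypot(C[...,0]-x,C[...,1]-y)<60
b=near&(hsv[...,1]>110)&(abs(hsv[...,0].astype(int)-108)<15)&(abs(C[...,2]-56)<4);rect(C[b],f'shoulder z {np.median(C[b][:,2]):.1f}')
n=np.hypot(C[...,0]-x,C[...,1]-y)<45
P=C[n&(C[...,2]>133)&(C[...,2]<143)&(hsv[...,2]<90)];print('cap top z',np.median(P[:,2]),len(P))
cp2,p2,d2=shot('side','fs')
b=cv2.resize(p2[100:340,150:400,::-1],(375,360));cv2.imwrite('pics/fin2.png',cv2.hconcat([cv2.resize(p[...,::-1],(425,360)),b]))
E
```

```text
[496.   52.5 136.3] [-0.2 -0.7 -0.3] [-0.02  0.02 -0.01] 82.25277475992243 17.9
shoulder z 56.0 2650 c [495.   52.7] size [57.8 57.2] ang mod90 70.93
cap top z 137.54207910833293 8137
```

View pics/fin2.png

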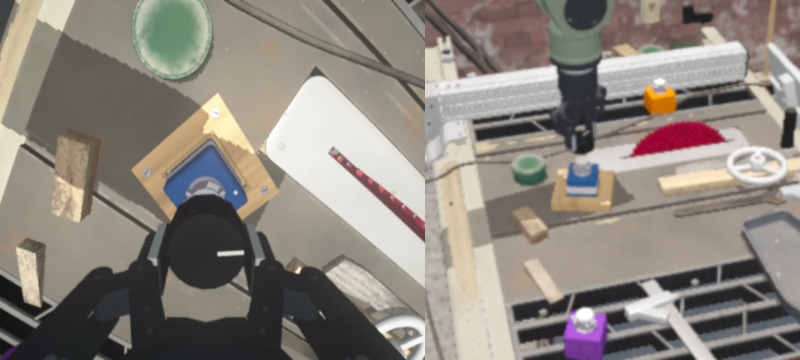

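Final view: the cap is held level at left (205,255) above the bare neck at (206,187). The tin is seated in the block with its shoulder at z 56.0, the cap's lower edge at about 112.5 is 29.5 mm clear, and the bystanders have not moved.

```bash
python3 -c "
from rig import *
print(hand_in())"
```

```text
the job is handed in; nothing more can be done
None
```

I handed the job in with the blue tin fully down in the block and its cap twisted off, held level and centred about 30 mm above the mouth. The arm took about 18 s, and the things lying around looked undisturbed in the last pictures.

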